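Close a three-plate wax mould and pin it in line

ROBOT

A 6-joint arm with a two-finger parallel gripper is mounted at the origin on the work surface. World frame = base frame: x ahead of the robot, y to its left, z up, the work surface at z = 0. Lengths are in m, angles in rad, forces in N, time in s.
With the tool pointing down it reaches from about 0.25 to 0.8 m from the base axis. Payload 8.5 kg.
Tool frame: the origin (TCP) lies on the centre line of the jaws, within the pads' length; the fingertips stand 19 mm ahead of it and the grasp point (between the pads) is the TCP; z points along the fingers, y is the line along which they close (so a half turn about z gives the same grasp; the last joint's range is limited). The gripper opens to 85 mm and grips with 20 to 120 N. Pads are 22 mm wide; open, the fingers measure 114 mm over their backs; the gripper's body (76 mm by 85 mm) begins 54 mm behind the grasp point. The pads swing forward as they close: fully open they stand 13 mm farther back than shut.
Start: joints at [1.144, 0.238, -0.013, 1.319, 0, 1.571], TCP at [0.217, 0.478, 0.25] pointing down, gripper open.
Joint ranges: [-2.66, 2.66], [-1.03, 1.9], [-1.14, 1.46], [-1.82, 2.27], [-1.45, 1.34], [-3.14, 3.14]. Speed limits (rad/s): [2.22, 2.22, 2.79, 3.14, 3.14, 3.14].

INTERFACE

Orientations are given as [roll, pitch, yaw] about the fixed x, y, z axes, in that order (R = Rz(yaw) Ry(pitch) Rx(roll)).
In Python, from rig import r, optics gives the robot as it stands.
- The arm moves only by the tool move_arm, never from a script. Its argument "motion" is a list of rows, each a list of 4 numbers: the shift along the tool's x, y, z in mm, then the turn about the tool's z in rad. In form: [[tx, ty, tz, spin], ...]. A call has 1 to 10 rows; each row is the pose to reach, as a shift and turn from the pose commanded when the call began, along the tool's axes at that moment; what a row does not reach only later rows make up. A row lasts 1/8 s, in which the tool goes at most 62.5 mm and 10.7 degrees, less where a joint would pass 70% of its speed; a pose out of reach is approached as far as the arm can. A call with a gripper value outside its range is refused whole. "hand" is the opening, from -1 (shut) to 1 (fully open), set as the call begins (left out, the last holds). The fingers move at their own pace and stop on an object; "newtons" is the grip in N (left out, the last holds). Time passes only in rows, so rows that repeat a pose let the fingers close. It gives the time, the measured TCP pose, the force, the opening and the grip force at its end, in the units of the state.
- r.state(): the state, without advancing time (a new reading comes with each control period).
- optics.grab_frame(name): name is "side" or "top" or "wrist"; returns a dict with "img" (480x640x3 uint8, red, green, blue), "camera_matrix" (3x3 intrinsics, pixels), "camera_from_world" (4x4, takes a point from world to camera coordinates); the wrist camera has in their place "mount" (4x4, takes a point from camera to tool coordinates, whose origin is the TCP and whose axes are the flange's). Camera axes: x right, y down, z forward; pixel columns grow to the right and rows downward; lengths in m; the calibration is good to about 2 mm. A picture is of the moment at which its call begins: read the wrist's pose just before it. There is no depth.
- r.hand_in(): hands the job in; it is judged then, once.
The state is a dict: "clock": time; "joint_positions": joint angles; "joint_velocities": joint speeds; "effort": joint torques, N m; "tool_pos": TCP position; "tool_rot": TCP orientation; "wrist_force": force on the tool from outside, world axes, zero at the start; "wrist_torque": the same for the moment, N m; "opening": finger opening in m; "gripper_force": force on a finger pad.
Only numpy, scipy, OpenCV 4.12 (cv2) and the standard library are available. Lean on these libraries where they do the work, as an engineer would, in place of code of your own. Each camera call takes 0.05 s, during which the arm holds its last target. There are 200 camera calls.

TASK

Close the wax mould for the next shot: slide its aluminium top plate back over the frame by the brass knob until its red-ringed hole lies over the holes below, then take the tapered pin with the red head from the wooden rack and drive it straight down through all three plates, so that it pulls them into line and its steel collar sits down on the top plate. Let go and leave the pin standing there; leave the black-headed dowel and the other things on the bench where they are.

Things in the scene. Friction and masses are not known exactly. Their poses are not given: they have to be found in the camera images.
- mould_hole (a point): Centre of the pin hole of the fixed mould frame, at the height of the top plate's upper face (74 mm above the bench). Axes are the frame's own: z up, y along the top plate's travel, x across it. The pin's final axis is this z. Holes of all three layers are 20 mm wide with a 1 mm chamfer: top plate (62 to 74 mm over the bench), yellow cavity plate (50 to 62), base block (0 to 50, right through).
- mould: The fixed mould frame: dark steel base block 140 (x) x 150 (y) x 50 mm high, origin under its centre, straight below its pin hole. Two steel rails 10 mm wide, their tops 72 mm above the bench, run along y at x = +-65 mm and guide the plates.
- lidplate (a joint): Position of the aluminium top plate along the frame's y, in m: 0 = its hole exactly over the frame's hole, positive = slid out towards the frame's +y; starts 35 to 65 mm out; hard stop 4 mm beyond 0 (at -0.004). It stays where it is left; sliding it takes about 5 N, and more the faster it moves.
- plate_knob (a point): Upright brass knob on the top plate, 18 mm diameter, 42 mm tall; this point lies on its axis 26 mm above the plate (100 mm above the bench). It travels with the plate and stands 62 mm towards the frame's +y from the plate's hole.
- plate_hole (a point): Centre of the top plate's 20 mm hole, marked with a red ring, at the plate's upper face; travels with the plate.
- cavity (a joint): Position of the yellow cavity plate along the frame's x, in m: 0 = its hole exactly over the frame's hole. Starts 3 to 6.5 mm off towards +x, is free over +-8 mm, stays where it is left, moves with about 5 N. It lies between base and top plate, out of the fingers' reach: only the pin can pull it into line.
- cavity_hole (a point): Centre of the cavity plate's 20 mm hole, at that plate's upper face (62 mm above the bench).
- pin_head (a point): Tapered pin, 160 g, hanging upright by its collar in the rack. This point: centre of its red round head (26 mm diameter, 40 mm tall), z up along the pin. Below the head: steel collar 29 mm wide, 6 mm thick, underside 26 mm below this point; then a straight shaft 18.4 mm wide for 36 mm, then a 30 mm taper to a 6 mm wide tip, 92 mm below this point. Driving it in takes a few N down, 5 to 8 N sideways.
- dowel_head (a point): Plain steel dowel that shares the rack: centre of its black cylindrical head, same size as the pin's head. Not wanted; leave it in the rack.
- rack: Fixed wooden rack block 64 (x) x 150 (y) x 70 mm high, origin under its centre, with two 22 mm holes through it at y = +-40 mm; pin and dowel stand in them, in either order, shafts 66 mm deep, collars resting on its top, head centres 96 mm and head tops 116 mm above the bench.
- tree: wax tree on its round black rubber base (base 90 mm across, blue stem to 130 mm high); origin under its centre
- block_a: yellow rubber mould block 75 x 50 x 30 mm; origin under its centre
- block_b: orange rubber mould block 80 x 55 x 28 mm; origin under its centre
- cup: white cup 76 mm across, 85 mm high; origin under its centre
- bowl: black bowl 110 mm across, 40 mm high; origin under its centre
- spatula: spatula with dark wooden handle, 180 mm long, lying flat, origin under it near its middle
Not all that is in view belongs to the job. Several things have the shape of the mould; the one meant has the colours described above.

How it is judged:
By the outcome, as a careful person would: the job done as asked, in the order asked, and still so for the second after the job is handed in, with the robot touching nothing.
It also fails if it takes over 53 s, if anything falls off the work surface, if the arm or the gripper's body presses on something with over 40 N, if the wrist force passes 120 N, or if a joint passes its speed limit or range.

## Working session

There is one attempt and no reset: what is moved stays moved. The work goes in short steps, Python scripts to look and compute and a tool call to move; the robot and the scene stay as the last step left them, time stands still between calls to the robot, and variables do not carry over. Pictures are saved under pics/ and viewed, at most 10 in all, crops included, and the job is handed in when it is done.

Besides the shell and the picture viewer there is one more tool, called after "Request:" in YAML: its name, and indented under it one key for each argument. move_arm: Moves the arm, as the interface text tells. Its arguments: {"type":"object","properties":{"motion":{"type":"array","items":{"type":"array","items":{"type":"number"}}},"hand":{"type":"number"},"newtons":{"type":"number"}},"required":["motion"]}

```bash
ls; mkdir -p pics; python3 - <<'E'
from rig import r, optics
import cv2
s=r.state(); print({k:s[k] for k in('clock','tool_pos','tool_rot','opening')})
for n in('top','side'):
    f=optics.grab_frame(n); cv2.imwrite(f'pics/{n}0.png',f['img'][:,:,::-1]); print(n,f['camera_matrix'],f['camera_from_world'])
E
```

```text
pics
{'clock': 0.0, 'tool_pos': array([0.21717611, 0.47755269, 0.24966729]), 'tool_rot': array([-3.14015034e+00,  3.52039120e-05,  2.71478098e+00]), 'opening': 0.08527429795496502}
top [[611.0976269    0.         321.09211451]
 [  0.         611.0976269  235.44237266]
 [  0.           0.           1.        ]] [[-2.45907031e-02 -9.99697218e-01 -8.77544840e-04  2.36267655e-02]
 [-9.82034535e-01  2.43204962e-02 -1.87127458e-01  5.42061600e-01]
 [ 1.87092142e-01 -3.73981642e-03 -9.82335250e-01  1.72647509e+00]
 [ 0.00000000e+00  0.00000000e+00  0.00000000e+00  1.00000000e+00]]
side [[487.59376902   0.         321.42225886]
 [  0.         487.59376902 239.65237448]
 [  0.           0.           1.        ]] [[ 0.89954611 -0.4367691  -0.00703941 -0.48884561]
 [-0.28391918 -0.57234596 -0.76929189  0.22306706]
 [ 0.33197395  0.69401215 -0.6388587   1.23363233]
 [ 0.          0.          0.          1.        ]]
```

View pics/top0.png

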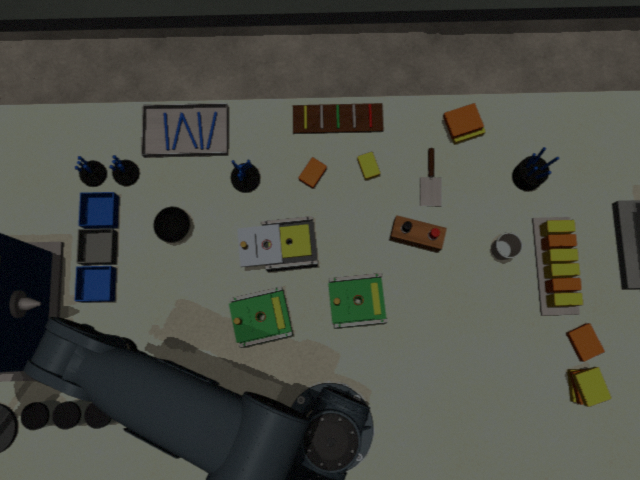

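View pics/side0.png

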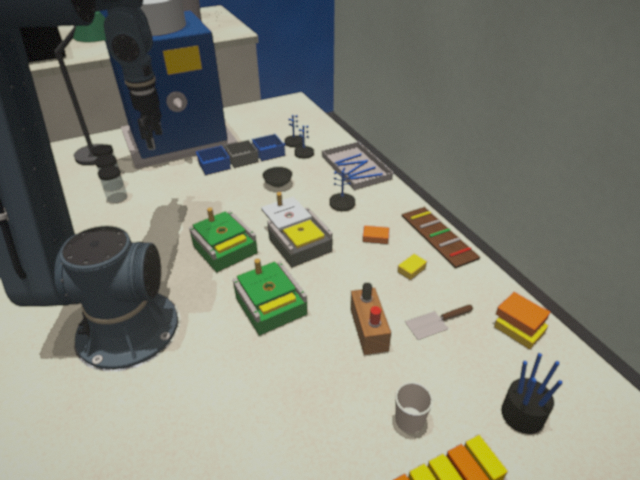

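Candidates in the top view are the green moulds at (261,317) and (357,300), and the grey one at (278,244) with aluminium plate and yellow cavity plate. The grey one fits the colours described. In the rack (418,233), the red head at (438,234) is the pin and the black one at (407,227) is the dowel. I'll confirm both in one enlarged crop.

```bash
cat > h.py <<'E'
import numpy as np, cv2
from rig import r, optics
from scipy.spatial.transform import Rotation as R
def grab(n):
    s=r.state(); f=optics.grab_frame(n); K=f['camera_matrix']
    if n=='wrist':
        T=np.eye(4); T[:3,:3]=R.from_euler('xyz',s['tool_rot']).as_matrix(); T[:3,3]=s['tool_pos']
        W=T@f['mount']
    else: W=np.linalg.inv(f['camera_from_world'])
    return f['img'],K,W
def ray(uv,K,W,z):
    d=W[:3,:3]@np.linalg.solve(K,[uv[0],uv[1],1.]); c=W[:3,3]
    return c+d*(z-c[2])/d[2]
def proj(p,K,W):
    q=np.linalg.inv(W)@np.append(p,1); q=K@q[:3]; return q[:2]/q[2]
def blobs(mask,amin=10):
    n,l,st,c=cv2.connectedComponentsWithStats(mask.astype(np.uint8))
    return [(np.round(c[i],1),st[i].tolist()) for i in range(1,n) if st[i][4]>=amin]
E
python3 - <<'E'
from h import *
im,K,W=grab('top')
a=cv2.resize(im[205:280,225:330],None,fx=5,fy=5,interpolation=cv2.INTER_CUBIC)
b=cv2.resize(im[205:255,385:450],None,fx=4,fy=4,interpolation=cv2.INTER_CUBIC)
c=np.zeros((375,525+260,3),np.uint8); c[:,:525]=a; c[:200,525:]=b
cv2.imwrite('pics/crop1.png',c[:,:,::-1])
h=cv2.cvtColor(im,cv2.COLOR_RGB2HSV).astype(int)
H,S,V=h[...,0],h[...,1],h[...,2]
def rg(m,y0,y1,x0,x1):
    o=np.zeros_like(m); o[y0:y1,x0:x1]=m[y0:y1,x0:x1]; return o
red=(S>150)&((H<5)|(H>174))&(V>60)
print('redhead',[(b,ray(b[0],K,W,.112)) for b in blobs(rg(red,205,260,385,450))])
yel=(S>150)&(H>22)&(H<35)
print('yellow',blobs(rg(yel,210,275,265,325),5))
brass=(S>100)&(H>12)&(H<26)
print('knob',[(b,ray(b[0],K,W,.11)) for b in blobs(rg(brass,225,265,230,262),4)])
blk=(V<45)
print('black',[(b,ray(b[0],K,W,.112)) for b in blobs(rg(blk,215,240,398,418),10)])
E
```

```text
redhead [((array([435. , 232.2]), [431, 228, 9, 9, 58]), array([ 0.5322435 , -0.30973585,  0.112     ]))]
yellow [(array([295.3, 240.8]), [280, 225, 31, 33, 837])]
knob [((array([243.5, 244.7]), [241, 242, 6, 7, 31]), array([0.51025218, 0.22855804, 0.11      ]))]
black [((array([406.5, 226.4]), [402, 221, 10, 12, 87]), array([ 0.55084929, -0.23052922,  0.112     ]))]
```

View pics/crop1.png

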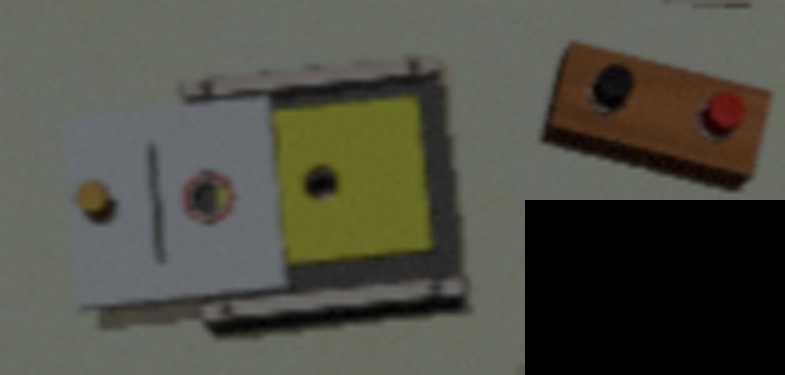

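The crop confirms the mould: plain aluminium plate with brass knob at image (243,245), red-ringed hole at (267,244), and the yellow cavity plate's hole at (289,242). In the rack, the red head is at (435,232) and the black dowel at (406,226). The heads measure 81 mm apart against an expected 80. I'll move over the mould for a close look.

Request:
move_arm:
  motion:
    - [-40,-15,-10,-0.06]
    - [-90,-35,-20,-0.15]
    - [-140,-54,-30,-0.25]
    - [-190,-73,-30,-0.35]
    - [-240,-92,-30,-0.45]
    - [-290,-112,-30,-0.5]
    - [-340,-131,-30,-0.51]
    - [-365,-140,-30,-0.51]
    - [-377,-145,-30,-0.51]
    - [-377,-145,-30,-0.51]
  newtons: 40

```text
clock: 1.4
tool_pos: [0.5004, 0.1896, 0.28]
tool_rot: [-3.141, -0.001, -3.059]
wrist_force: [-0.6, 0.2, -0.1]
opening: 0.0855
gripper_force: 0.0
```

```bash
python3 - <<'E'
from h import *
s=r.state(); print(s['clock'],s['tool_pos'],s['tool_rot'])
im,K,W=grab('wrist'); print(optics.grab_frame('wrist')['mount'],K)
cv2.imwrite('pics/w1.png',im[:,:,::-1])
for n,p in dict(knob=(.51,.2286,.116),cav=ray((289,241.6),*grab('top')[1:],.062)).items(): print(n,p,proj(p,K,W))
E
```

```text
1.4 [0.5004136  0.18963975 0.28000643] [-3.14147948e+00 -7.73670238e-04 -3.05924996e+00]
[[ 1.88610012e-04 -9.49351682e-01 -3.14215449e-01  7.95842535e-02]
 [ 9.99999916e-01  2.93291190e-04 -2.85875466e-04 -7.35966731e-04]
 [ 3.63552977e-04 -3.14215368e-01  9.49351658e-01 -1.24089127e-01]
 [ 0.00000000e+00  0.00000000e+00  0.00000000e+00  1.00000000e+00]] [[398.32245052   0.         319.4865977 ]
 [  0.         398.32245052 246.37321606]
 [  0.           0.           1.        ]]
knob (0.51, 0.2286, 0.116) [370.67766852 242.78841592]
cav [0.52462935 0.10330526 0.062     ] [221.73694653 228.84208118]
```

View pics/w1.png

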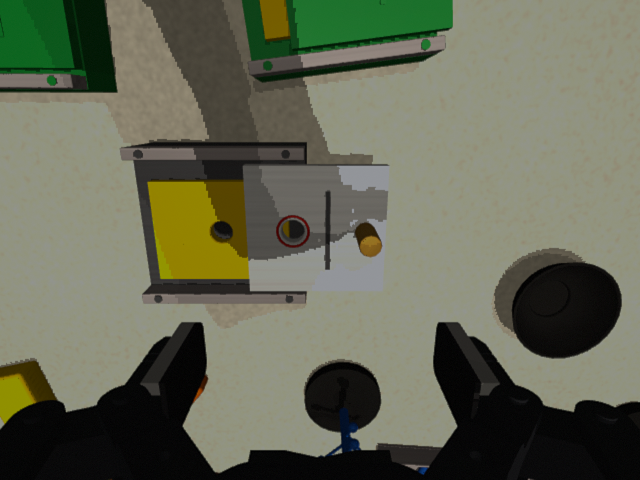

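The wrist view shows the ringed hole at (292,231), knob top at (370,245), cavity hole at (222,231), and rail screws at (138,154), (286,154), (158,298) and (289,298).

```bash
python3 - <<'E'
from h import *
im,K,W=grab('wrist')
h=cv2.cvtColor(im,cv2.COLOR_RGB2HSV).astype(int);H,S,V=h[...,0],h[...,1],h[...,2]
def win(m,x0,x1,y0,y1):
    o=np.zeros_like(m);o[y0:y1,x0:x1]=m[y0:y1,x0:x1];return o
red=win((S>110)&((H<6)|(H>174)),265,320,205,260)
e=cv2.fitEllipse(cv2.convexHull(cv2.findNonZero(red.astype(np.uint8))));ring=ray(e[0],K,W,.074);print('ring',e,ring)
kn=win((S>110)&(H>10)&(H<25)&(V>130),350,390,215,265);print('knob',[(b,ray(b[0],K,W,.116)) for b in blobs(kn)])
yel=(S>140)&(H>24)&(H<35)
ch=win(~yel,205,238,215,248);print('cav',[(b,ray(b[0],K,W,.062)) for b in blobs(ch)])
# rail long edges/ends: light grey
rail=win((S<60)&(V>110)&(V<200),118,308,138,310)
for y0,y1 in((140,166),(285,306)):
    m=win(rail,118,308,y0,y1); print('rail',[b for b in blobs(m,60)])
    sub=m[y0:y1]; 
    for u in (140,160,180,200,220,240): 
        c=np.where(m[:,u])[0]; print(u,c.min() if len(c) else None,c.max() if len(c) else None,end='; ')
    print()
B=[ray(p,K,W,.072)[:2] for p in((138,154),(286,154),(158,298),(289,298))]
B=np.array(B);print('bolts',B,B.mean(0)); 
for i,j in((0,1),(2,3),(0,2),(1,3)): d=B[j]-B[i];print(i,j,np.linalg.norm(d),np.degrees(np.arctan2(d[1],d[0])))
a=im[130:315,110:400];cv2.imwrite('pics/w1c.png',cv2.resize(a,None,fx=2.7,fy=2.7)[:,:,::-1])
E
```

```text
ring ((291.2099304199219, 231.4934539794922), (32.1651725769043, 33.41910934448242), 105.20427703857422) [0.5179859  0.16685774 0.074     ]
knob [((array([368.5, 242.7]), [360, 237, 19, 14, 150]), array([0.50948013, 0.22804342, 0.116     ]))]
cav [((array([224.8, 229.9]), [208, 215, 30, 33, 762]), array([0.52506306, 0.10705749, 0.062     ]))]
rail [(array([150.6, 152.6]), [118, 140, 77, 26, 957])]
140 140 158; 160 149 158; 180 149 159; 200 140 140; 220 None None; 240 None None; 
rail [(array([206. , 296.8]), [118, 285, 190, 21, 2181])]
140 285 305; 160 294 305; 180 295 305; 200 295 305; 220 295 305; 240 295 305; 
bolts [[0.46343259 0.03800087]
 [0.45321984 0.15842083]
 [0.5923694  0.04879693]
 [0.58218877 0.16869421]] [0.52280265 0.10347821]
0 1 0.1208522490356543 94.84762732018831
2 3 0.12032872702744919 94.85341824433922
0 2 0.12938800302932646 4.786292480988504
1 3 0.12937746102298106 4.55444029326769
```

View pics/w1c.png

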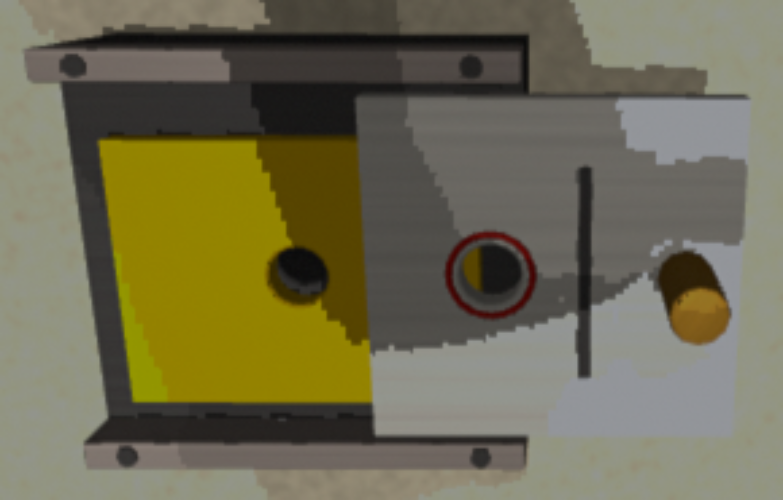

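The crop shows the top plate's ring at about (291,231) and the knob top at about (369,246). The four screws give frame centre (0.5228, 0.1035) and yaw 4.75°, with rail spacing 129.4 mm against 130. The lid is 63.6 mm out and the knob sits at (0.513, 0.2286), which all fits. I'll grasp the knob with the jaws closing along the travel.

Request:
move_arm:
  motion:
    - [-8,19,10,0]
    - [-16,38,40,0]
    - [-16,38,80,0]
    - [-16,38,120,0]
    - [-16,38,150,0]
    - [-16,38,170,0]
    - [-16,38,178,0]
    - [-16,38,178,0]
    - [-16,38,178,0]
  hand: 1

```text
clock: 2.72
tool_pos: [0.5137, 0.2296, 0.1031]
tool_rot: [3.141, 0.001, -3.058]
wrist_force: [0.3, -0.3, 0.2]
opening: 0.0856
gripper_force: 0.0
```

Request:
move_arm:
  motion:
    - [0,0,0,0]
    - [0,0,0,0]
    - [0,0,0,0]
    - [0,0,0,0]
    - [0,0,0,0]
    - [0,0,0,0]
    - [0,0,0,0]
    - [0,0,0,0]
  hand: -1
  newtons: 40

```text
clock: 3.72
tool_pos: [0.5133, 0.229, 0.1025]
tool_rot: [3.142, 0.0, -3.058]
wrist_force: [-2.2, -0.2, 5.6]
opening: 0.0173
gripper_force: 39.0
```

Request:
move_arm:
  motion:
    - [0,-4,0,0]
    - [0,-12,0,0]
    - [0,-20,0,0]
    - [0,-28,0,0]
    - [0,-36,0,0]
    - [0,-44,0,0]
    - [0,-52,0,0]
    - [0,-59,0,0]
    - [0,-63,0,0]
    - [0,-64,0,0]

```text
clock: 4.97
tool_pos: [0.5185, 0.1658, 0.1025]
tool_rot: [3.14, -0.0, -3.058]
wrist_force: [-3.2, 5.1, 5.5]
opening: 0.0168
gripper_force: 39.1
```

Request:
move_arm:
  motion:
    - [0,0,0,0]
    - [0,0,0,0]

```text
clock: 5.22
tool_pos: [0.5185, 0.1657, 0.1025]
tool_rot: [3.14, 0.0, -3.058]
wrist_force: [-2.4, 3.6, 5.7]
opening: 0.0166
gripper_force: 39.1
```

Request:
move_arm:
  motion:
    - [0,0,0,0]
    - [0,0,0,0]
    - [0,0,0,0]
    - [0,0,0,0]
    - [0,0,-30,0]
    - [0,0,-70,0]
    - [-10,-20,-110,0]
    - [-20,-40,-140,0]
    - [0,-40,-160,0]
    - [0,-40,-160,0]
  hand: 1

```text
clock: 6.48
tool_pos: [0.522, 0.1252, 0.2638]
tool_rot: [3.141, 0.003, -3.059]
wrist_force: [0.1, -0.3, -0.5]
opening: 0.0855
gripper_force: 0.0
```

```bash
python3 - <<'E'
from h import *
s=r.state(); print(s['clock'],s['tool_pos'],s['tool_rot'])
im,K,W=grab('wrist'); cv2.imwrite('pics/w2.png',im[:,:,::-1])
print(proj((.5228,.1035,.074),K,W))
h=cv2.cvtColor(im,cv2.COLOR_RGB2HSV).astype(int);H,S,V=h[...,0],h[...,1],h[...,2]
red=(S>110)&((H<6)|(H>174))
for b in blobs(red,30): print(b,ray(b[0],K,W,.074),ray(b[0],K,W,.116))
E
```

```text
6.475 [0.52195098 0.12519091 0.26384531] [ 3.14127244e+00  2.54285009e-03 -3.05877974e+00]
[293.66345146 216.18069598]
(array([293.1, 216.6]), [276, 199, 36, 36, 268]) [0.52318652 0.10306691 0.074     ] [0.51237012 0.10504055 0.116     ]
```

View pics/w2.png

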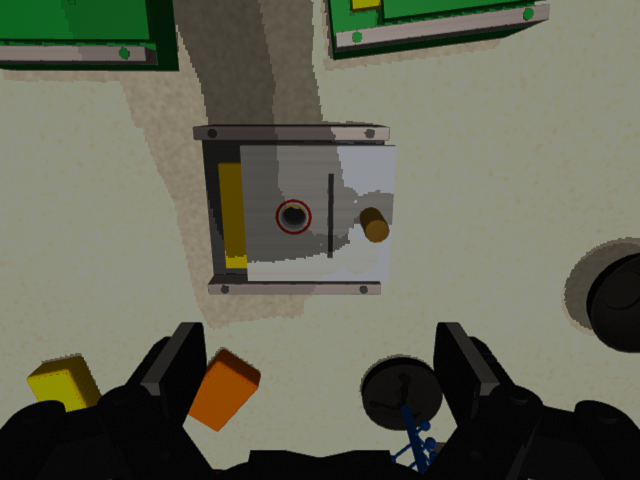

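The plate is now closed: the ring is at (293,217), 0.6 mm from where the frame hole projects, (294,216). Next I'll go over the rack with the jaws turned across it, so the fingers stay clear of the dowel.

Request:
move_arm:
  motion:
    - [2,-30,0,0.18]
    - [5,-80,0,0.36]
    - [8,-130,0,0.54]
    - [11,-180,0,0.72]
    - [14,-230,0,0.9]
    - [17,-280,0,1.08]
    - [20,-330,0,1.26]
    - [23,-380,0,1.44]
    - [26,-420,0,1.62]
    - [26,-434,0,1.8]

```text
clock: 7.78
tool_pos: [0.532, -0.3116, 0.2603]
tool_rot: [-3.14, -0.0, 1.417]
wrist_force: [-0.3, -0.5, -0.0]
opening: 0.0853
gripper_force: 0.0
```

Request:
move_arm:
  motion:
    - [0,0,0,0.08]
    - [0,0,0,0.08]
    - [0,0,0,0.08]

```text
clock: 8.15
tool_pos: [0.5322, -0.309, 0.2616]
tool_rot: [-3.141, -0.0, 1.347]
wrist_force: [0.1, -0.4, 0.3]
opening: 0.0853
gripper_force: 0.0
```

```bash
python3 - <<'E'
from h import *
s=r.state(); print(s['clock'],s['tool_pos'],s['tool_rot'],s['joint_positions'])
im,K,W=grab('wrist'); cv2.imwrite('pics/w3.png',im[:,:,::-1])
h=cv2.cvtColor(im,cv2.COLOR_RGB2HSV).astype(int);H,S,V=h[...,0],h[...,1],h[...,2]
red=(S>120)&((H<6)|(H>174))&(V>40)
for b in blobs(red,100): print(b,ray(b[0],K,W,.116),ray(b[0],K,W,.096))
print('expect',proj((.5322,-.3097,.116),K,W),'dowel',proj((.5508,-.2305,.116),K,W))
E
```

```text
8.15 [ 0.53218953 -0.30897599  0.26158953] [-3.14066012e+00 -1.43028278e-04  1.34719433e+00] [-5.25948016e-01  3.95167996e-01  2.43375716e-01  1.41993687e+00
 -1.41132604e-04  1.26845031e+00]
(array([320.5, 230.4]), [303, 208, 36, 45, 1298]) [ 0.53470881 -0.3066127   0.116     ] [ 0.53346236 -0.31223211  0.096     ]
expect [318.00241885 235.25213809] dowel [318.7724902  113.95921272]
```

View pics/w3.png

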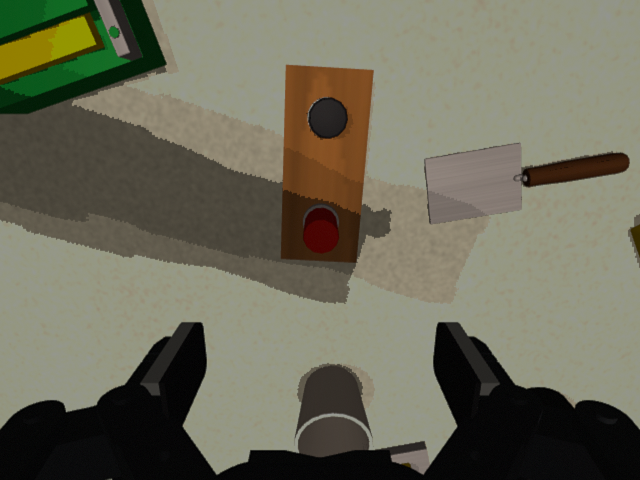

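The red head's top disc is centred at (320.5,236) and the dowel at (328,118). The pin is therefore at about (0.534, -0.310), agreeing with the top view within 2 mm. I'll descend and grasp it.

Request:
move_arm:
  motion:
    - [-1,2,30,0]
    - [-1,2,75,0]
    - [-1,2,115,0]
    - [-1,2,145,0]
    - [-1,2,160,0]
    - [-1,2,164,0]
    - [-1,2,164,0]
    - [-1,2,164,0]

```text
clock: 9.2
tool_pos: [0.5344, -0.3111, 0.0996]
tool_rot: [3.14, 0.001, 1.345]
wrist_force: [0.1, 0.6, -0.2]
opening: 0.0857
gripper_force: 0.0
```

Request:
move_arm:
  motion:
    - [0,0,0,0]
    - [0,0,0,0]
    - [0,0,0,0]
    - [0,0,0,0]
    - [0,0,0,0]
    - [0,0,0,0]
    - [0,0,0,0]
    - [0,0,0,0]
  hand: -1
  newtons: 60

```text
clock: 10.2
tool_pos: [0.5338, -0.3108, 0.0986]
tool_rot: [3.141, 0.0, 1.345]
wrist_force: [-2.6, 0.3, 6.7]
opening: 0.0247
gripper_force: 58.7
```

Request:
move_arm:
  motion:
    - [0,0,-10,0]
    - [0,0,-30,0]
    - [0,0,-60,0]
    - [0,0,-95,0]
    - [0,0,-125,0]
    - [0,0,-145,0]
    - [0,0,-150,0]
    - [0,0,-150,0]

```text
clock: 11.2
tool_pos: [0.5337, -0.3106, 0.248]
tool_rot: [-3.141, -0.0, 1.345]
wrist_force: [0.0, -0.2, -2.2]
opening: 0.0245
gripper_force: 59.0
```

```bash
python3 - <<'E'
from h import *
s=r.state(); print(s['clock'],s['tool_pos'],s['tool_rot'],s['opening'],s['wrist_force'])
im,K,W=grab('wrist'); cv2.imwrite('pics/w4.png',im[:,:,::-1])
h=cv2.cvtColor(im,cv2.COLOR_RGB2HSV).astype(int);H,S,V=h[...,0],h[...,1],h[...,2]
red=(S>120)&((H<6)|(H>174))&(V>40)
for b in blobs(red,100): print(b)
T=W@np.linalg.inv(optics.grab_frame('wrist')['mount'])
for z in(-.0026-.0,): 
  for p in((0,0,-.0174),(0,0,.0226),(0,0,.0946)): print(p,proj((T@np.append(p,1))[:3],K,W))
E
```

```text
11.2 [ 0.53372022 -0.31064845  0.24798474] [-3.14129761e+00 -4.75222956e-05  1.34481606e+00] 0.024510871900814628 [ 0.03502028 -0.20034757 -2.18953559]
(array([319.5, 355.8]), [281, 294, 78, 120, 7489])
(0, 0, -0.0174) [315.10005928 381.00255354]
(0, 0, 0.0226) [316.13449609 319.45323577]
(0, 0, 0.0946) [317.1467     259.22678227]
```

View pics/w4.png

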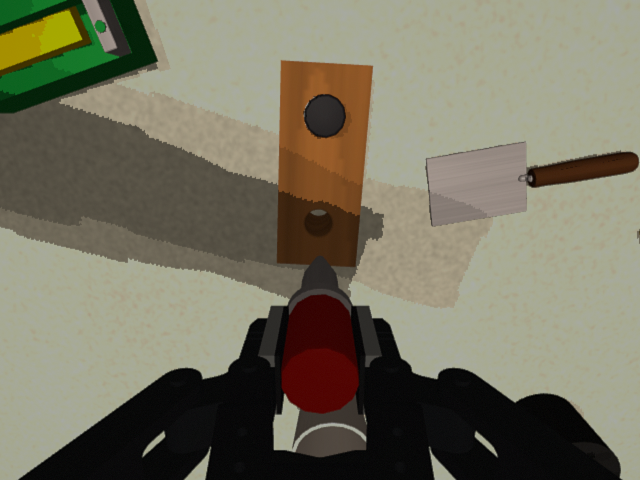

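The pin hangs upright on the tool axis: head-top disc at (320,381) against a predicted (315,381), tip at (319,260). The dowel is undisturbed at (325,116). I'll carry the pin over the mould.

Request:
move_arm:
  motion:
    - [15,-4,0,-0.03]
    - [50,-13,0,-0.08]
    - [95,-24,0,-0.12]
    - [145,-37,0,-0.16]
    - [195,-50,0,-0.2]
    - [245,-63,0,-0.24]
    - [295,-76,0,-0.28]
    - [345,-89,0,-0.31]
    - [385,-99,0,-0.31]
    - [401,-103,0,-0.31]

```text
clock: 12.55
tool_pos: [0.5222, 0.1057, 0.2479]
tool_rot: [-3.141, -0.0, 1.659]
wrist_force: [0.1, -0.0, -2.2]
opening: 0.0243
gripper_force: 58.9
```

Request:
move_arm:
  motion:
    - [0,0,20,0]
    - [0,0,40,0]
    - [0,0,50,0]
    - [0,0,50,0]
    - [0,0,50,0]

```text
clock: 13.18
tool_pos: [0.5236, 0.103, 0.199]
tool_rot: [3.141, 0.0, 1.655]
wrist_force: [0.4, 0.3, -1.2]
opening: 0.0247
gripper_force: 59.0
```

```bash
python3 - <<'E'
from h import *
s=r.state(); print(s['clock'],s['tool_pos'],s['tool_rot'],s['opening'],s['wrist_force'])
im,K,W=grab('wrist'); cv2.imwrite('pics/w5.png',cv2.resize(im[150:330,200:440],None,fx=3.3,fy=3.3)[:,:,::-1])
print(proj((.5228,.1035,.074),K,W),proj((s['tool_pos']-[0,0,.0946]),K,W))
E
```

```text
13.175 [0.52356209 0.10304201 0.19897169] [3.14076094e+00 7.27550317e-06 1.65462788e+00] 0.024662749580734267 [ 0.43183162  0.29603884 -1.17328315]
[316.45542349 241.93641031] [317.34033486 258.60098625]
```

View pics/w5.png

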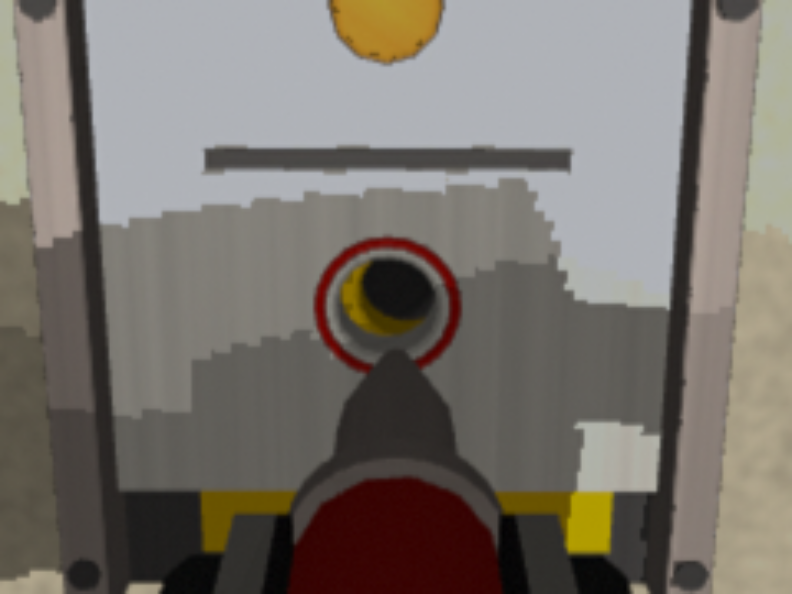

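The ring is centred at (317.6,242) and the tip is at column 319.4, so the relative offset is about 0.5 mm. The yellow edge on the left shows the cavity plate off towards +x, as described. I'll drive the pin down in stages, watching the force.

Request:
move_arm:
  motion:
    - [0,0,10,0]
    - [0,0,20,0]
    - [0,0,28,0]
    - [0,0,34,0]
    - [0,0,40,0]
    - [0,0,44,0]
    - [0,0,48,0]
    - [0,0,52,0]

```text
clock: 14.22
tool_pos: [0.5233, 0.1032, 0.1462]
tool_rot: [3.141, 0.0, 1.655]
wrist_force: [-0.2, 0.1, -0.8]
opening: 0.0246
gripper_force: 59.0
```

Request:
move_arm:
  motion:
    - [0,0,3,0]
    - [0,0,6,0]
    - [0,0,9,0]
    - [0,0,12,0]
    - [0,0,15,0]
    - [0,0,18,0]
    - [0,0,21,0]
    - [0,0,24,0]

```text
clock: 15.22
tool_pos: [0.5231, 0.1033, 0.1229]
tool_rot: [3.141, -0.0, 1.655]
wrist_force: [-4.9, 0.6, 7.6]
opening: 0.0244
gripper_force: 59.7
```

Request:
move_arm:
  motion:
    - [0,0,3,0]
    - [0,0,6,0]
    - [0,0,9,0]
    - [0,0,12,0]
    - [0,0,14,0]
    - [0,0,16,0]
    - [0,0,16,0]

```text
clock: 16.1
tool_pos: [0.523, 0.1033, 0.1067]
tool_rot: [-3.142, -0.0, 1.655]
wrist_force: [-3.8, 0.3, 5.7]
opening: 0.0247
gripper_force: 59.7
```

Request:
move_arm:
  motion:
    - [0,0,1,0]
    - [0,0,2,0]
    - [0,0,3,0]
    - [0,0,4,0]
    - [0,0,5,0]
    - [0,0,5,0]

```text
clock: 16.85
tool_pos: [0.523, 0.1033, 0.1025]
tool_rot: [3.141, -0.0, 1.655]
wrist_force: [-6.1, 0.8, 14.6]
opening: 0.0246
gripper_force: 60.7
```

Request:
move_arm:
  motion:
    - [0,0,1,0]
    - [0,0,1,0]

```text
clock: 17.1
tool_pos: [0.523, 0.1033, 0.1024]
tool_rot: [3.14, -0.0, 1.655]
wrist_force: [-9.1, -0.8, 25.8]
opening: 0.0249
gripper_force: 61.7
```

The force rises to 26 N with no further travel at the expected height, so the collar is seated. I'll relieve the press, release and retreat upward.

Request:
move_arm:
  motion:
    - [0,0,-1,0]
    - [0,0,-1,0]

```text
clock: 17.35
tool_pos: [0.523, 0.1033, 0.1025]
tool_rot: [3.141, -0.0, 1.655]
wrist_force: [-7.2, 0.3, 15.3]
opening: 0.0243
gripper_force: 60.0
```

Request:
move_arm:
  motion:
    - [0,0,0,0]
    - [0,0,0,0]
    - [0,0,0,0]
    - [0,0,0,0]
    - [0,0,0,0]
    - [0,0,-10,0]
    - [0,0,-35,0]
    - [0,0,-75,0]
    - [0,0,-120,0]
    - [0,0,-140,0]
  hand: 1

```text
clock: 18.6
tool_pos: [0.524, 0.1033, 0.2447]
tool_rot: [3.138, -0.0, 1.655]
wrist_force: [0.3, -0.6, -1.0]
opening: 0.0852
gripper_force: 0.0
```

Request:
move_arm:
  motion:
    - [0,0,0,0]
    - [0,0,0,0]

```text
clock: 18.85
tool_pos: [0.5228, 0.1031, 0.2406]
tool_rot: [-3.141, 0.0, 1.655]
wrist_force: [0.4, 0.8, -0.4]
opening: 0.0854
gripper_force: 0.0
```

```bash
python3 - <<'E'
from h import *
s=r.state(); print(s['clock'],s['tool_pos'],s['opening'],s['wrist_force'])
im,K,W=grab('wrist'); a=cv2.resize(im[130:330,180:460],None,fx=1.4,fy=1.4)
sd,Ks,Ws=grab('side'); b=cv2.resize(sd[180:280,230:410],None,fx=2.2,fy=2.2)
c=np.zeros((290,800,3),np.uint8);c[:280,:392]=a;c[:220,400:796]=b
cv2.imwrite('pics/w6.png',c[:,:,::-1])
h=cv2.cvtColor(sd,cv2.COLOR_RGB2HSV).astype(int);H,S,V=h[...,0],h[...,1],h[...,2]
for q in blobs((S>120)&((H<6)|(H>174))&(V>60),20): print(q)
print('side expect head',proj((.523,.1033,.100),Ks,Ws),'top',proj((.523,.1033,.120),Ks,Ws),'collar',proj((.523,.1033,.074),Ks,Ws))
print('wrist top',proj((.523,.1033,.120),K,W))
E
```

```text
18.85 [0.52284845 0.10306445 0.24055986] 0.08543827880468342 [ 0.35241433  0.81102619 -0.38737247]
(array([299. , 219.1]), [296, 213, 7, 13, 70])
(array([459.8, 251.5]), [450, 248, 21, 9, 61])
side expect head [299.29878601 218.46958571] top [299.04824963 212.9267002 ] collar [299.6177978  225.52742646]
wrist top [318.13834617 244.41701107]
```

View pics/w6.png

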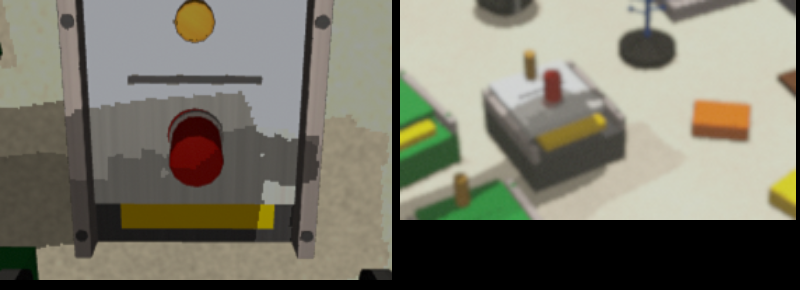

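The pin stands upright with its collar on the ringed plate. In the side view the head is at (299,219), against an expected (299.3,218.5). The arm is clear of everything, so I'm handing in.

```bash
python3 -c "
from rig import r
print(r.hand_in())"
```

```text
the job is handed in; nothing more can be done
None
```

The mould is closed: the top plate's hole is over the frame hole, the red-headed pin is through all three plates with its collar down on the top plate, and the pin is released and standing. The dowel stayed in its rack, and I handed in at about 19 s.

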